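# Fit a comb panel into a leaning mini frame

## Robot

A 6-joint arm with a two-finger parallel gripper is mounted at the origin on the work surface. World frame = base frame: x ahead of the robot, y to its left, z up, the work surface at z = 0. Lengths are in mm, angles in rad, forces in N, time in s.
With the tool pointing down it reaches from about 275 to 750 mm from the base axis. Payload 10.2 kg.
Tool frame: the origin (TCP) lies at the very end of the fingers, on their centre line; the grasp point (between the pads) lies 19 mm behind it; y points along the fingers, x is the direction in which the jaws open and shut, and the axes are right-handed (so a half turn about y gives the same grasp; the last joint's range is limited). The gripper opens to 85 mm and grips with 20 to 120 N. Pads are 22 mm wide; open, the fingers measure 114 mm over their backs; the gripper's body (76 mm by 85 mm) begins 54 mm behind the grasp point. The pads swing forward as they close: fully open they stand 13 mm farther back than shut.
Start: joints at [-1.407, 0.313, 1.498, -0, 1.331, -0.223], TCP at [198.032, -486.225, 231.294] pointing down, gripper open.
Joint ranges: [-2.94, 2.94], [-0.97, 2.17], [0.19, 2.56], [-1.23, 4.37], [0.02, 3.11], [-2.88, 2.88]. Speed limits (rad/s): [2.39, 2.39, 3.01, 3.14, 3.14, 3.14].

## Interface

Orientations are given as a unit quaternion [w, x, y, z].
In Python, from rig import telemetry, imaging, ctrl gives the robot as it stands.
- The arm moves only by the shell command python3 -m handwheel 'ROWS' [FORCE]. ROWS is JSON, a list of rows, each an object with "delta_pos": the shift along the tool's x, y, z in cm, a list of three; "twist": the turn, a rotation vector about the tool's x, y, z in rad, a list of three; "jaw": the opening, from 0 (shut) to 1 (fully open). A call has exactly 10 rows; each row is the pose to reach, as a shift and turn from the pose commanded when the call began, along the tool's axes at that moment; what a row does not reach only later rows make up. A row lasts 1/12 s, in which the tool goes at most 41.7 mm and 7.16 degrees, less where a joint would pass 70% of its speed; a pose out of reach is approached as far as the arm can. A call with a gripper value outside its range is refused whole. The fingers move at their own pace and stop on an object; FORCE is the grip in N (left out, the last holds). Time passes only in rows, so rows that repeat a pose let the fingers close, or fill a call up. It gives the time, the measured TCP pose, the force and the opening at its end, in the units of the state.
- telemetry.sense(): the state, without advancing time (a new reading comes with each control period).
- imaging.capture(name): name is "scene" or "side" or "wrist"; returns a dict with "frame" (480x640x3 uint8, red, green, blue), "z_map" (480x640 float32, mm along the optical axis (not along the pixel's ray), 0 where there is no reading), "fx", "fy", "cx", "cy" (pixels), "D" ([k1, k2, p1, p2, k3] as OpenCV has them; the pictures are not rectified), "rvec" (rotation vector, rad) and "tvec" (3), from world to camera coordinates, as OpenCV has them. Camera axes: x right, y down, z forward; pixel columns grow to the right and rows downward; lengths in mm; the calibration is good to about 2 mm. A picture is of the moment at which its call begins.
- ctrl.finish_job(): hands the job in, once; it reports no verdict.
The state is a dict: "time_s": time; "joints": joint angles; "dq": joint speeds; "tau": joint torques, N m; "eef_pos": TCP position; "ee_rot": TCP orientation; "force": force on the tool from outside, world axes, zero at the start; "wrist_torque": the same for the moment, N m; "grip_width": opening from 0.0 (shut) to 1.0 (fully open).
Only numpy, scipy, OpenCV 4.12 (cv2) and the standard library are available. Lean on these libraries where they do the work, as an engineer would, in place of code of your own. Each camera call takes 0.05 s, during which the arm holds its last target.

## Task

Take the yellow comb panel out of its stand and slide it down the grooves of the mini frame that leans in the grey jig, until it sits fully home on the bottom bar; keep hold of it on the way down and do not let it drop. Then swing the red keeper all the way down across the panel's top edge, so that it lies flat, and let go of everything. Leave the awl, the spacers and the blue frame grip where they lie.

Things in the scene. Friction and masses are not known exactly. Their poses are not given: they have to be found in the camera images.
- panel_center (a point): Loose yellow plastic comb panel, a slab 10 thick x 120 wide x 110 high mm, about 0.12 kg, brown dots on both faces. It starts upright in the stand's groove, perhaps leaning a few degrees. Point: its centre. x through the thickness, y along the width, z along the height (up in the stand). Either face and either end may go first. Pinch the middle of its top edge across the 10 mm.
- stand: Fixed dark wood stand, base 90 x 150 x 12 mm, origin centre of its underside. On it two rails along y, tops 38 mm above the bench, 48.6 mm over both, with a 12.6 mm groove between (x across it, z up), 125 mm long, closed at its ends, floor 12 mm up. The panel is lifted straight up out of it.
- holder: Mini frame of grooved wooden side bars and a bottom bar, no top bar, fixed in a grey jig (base 150 x 190 x 15 mm). It leans 30 degrees from vertical, its open top towards the robot. Origin: middle of the bottom bar's upper face, where the panel comes to rest, 45 mm above the bench. z: up along the grooves; y: along the width; x: square to the panel's plane, away from the robot and up.
- mouth (a point): Middle between the open upper ends of the grooves, at z = 112 mm in holder, same axes. Grooves: 13.5 mm wide in x, floors 124 mm apart in y, 8 mm deep, from holder z = 0 to 100 mm, then flared lead-in lips to 112. The panel slides in along -z, freely: it falls if let go. The frame is open front and back within 54 mm of the middle; outer posts reach y = 88 mm either side.
- home (a point): Where the panel's centre is when fully home: 55 mm up z from holder's origin, same axes. The panel then lies in the plane of y and z, its 120 mm width along y, its top edge at holder z = 110 mm.
- keeper_pivot (a point): Hinge axis of the red keeper: x = 0, y = +80, z = +118 mm in holder, same axes. The keeper is a bar 14 mm wide in x, 10 mm thick, its end 68 mm from the pivot, turning about this x axis, with a round boss of 8 mm radius at the pivot.
- keeper (a joint): Angle of the red keeper, rad. 0 = shut, at a hard stop: the bar points along the holder's -y, across the panel's top edge, its underside 3 mm above the seated panel. pi/2 = it points along the holder's +z. It starts open at 1.7 to 2.1 (up, leaning outward to +y) and stays where left (friction: about 1 N at its end moves it). Push it inward over the top, then down.
- awl_center (a point): Bystander: awl with turned beech handle and steel point, about 145 mm long, 24 mm thick, lying loose; the point is near its middle.
- spacer1_center (a point): Bystander: white nylon frame spacer, 55 x 22 x 12 mm, comb-like with four short teeth, loose; its centre.
- spacer2_center (a point): Bystander: a second such spacer; its centre.
- frame_grip_center (a point): Bystander: blue plastic frame grip, about 140 x 90 x 22 mm, lying loose; point at its middle, 9 mm above the bench.
Not all that is in view belongs to the job. Leave any purple look-alike of the part that bears panel_center alone.

How it is judged:
By the outcome, as a careful person would: the job done as asked, in the order asked, and still so for the second after the job is handed in, with the robot touching nothing.
It also fails if it takes over 59 s, if anything falls off the work surface, if the arm or the gripper's body presses on something with over 40 N, if the wrist force passes 120 N, or if a joint passes its speed limit or range.

## Working session

There is one attempt and no reset: what is moved stays moved. The work goes in short steps, Python scripts to look and compute and a shell command to move; the robot and the scene stay as the last step left them, time stands still between calls to the robot, and variables do not carry over. Pictures are saved under pics/ and viewed, and the job is handed in when it is done.

```bash
ls; mkdir -p pics; python3 - <<'E'
from rig import telemetry, imaging, ctrl
import cv2,pickle
print(telemetry.sense())
for n in ["scene","side","wrist"]:
    d=imaging.capture(n); pickle.dump(d,open(f"{n}0.pkl","wb"))
    cv2.imwrite(f"pics/{n}0.png",d["frame"][:,:,::-1])
    print(n,[ (k,d[k]) for k in d if k not in("frame","z_map")])
E
```

```text
pics
{'time_s': 0.0, 'joints': array([-1.40737095e+00,  3.13483992e-01,  1.49841207e+00,  1.90751635e-05,
        1.33098120e+00, -2.23403209e-01]), 'dq': array([ 0.00025546, -0.00086688,  0.00076884,  0.0004456 ,  0.00040604,
       -0.00011074]), 'tau': array([ 1.90967978e-03, -4.12267542e+01, -2.59739882e+01, -1.36615363e-04,
        4.17697869e-03, -1.44598300e-05]), 'eef_pos': array([ 198.00944064, -485.96757009,  230.72709251]), 'ee_rot': array([ 0.58711627, -0.58644602,  0.39487939, -0.39426617]), 'force': array([0.26470845, 0.15319052, 0.71418949]), 'wrist_torque': array([-0.0694138 , -0.00860457,  0.01566896]), 'grip_width': 0.9988938981980445}
scene [('fx', 496.06224201953785), ('fy', 496.06224201953785), ('cx', 320.12213695480096), ('cy', 249.64008582168685), ('D', array([-0.12184625,  0.        ,  0.        ,  0.        ,  0.        ])), ('rvec', array([ 1.98320341,  1.71561627, -0.5588729 ])), ('tvec', array([-111.9130262 , -429.16539746, 1426.31962761]))]
side [('fx', 509.0823643158801), ('fy', 509.0823643158801), ('cx', 321.2781765339689), ('cy', 241.1426265343527), ('D', array([-0.00771401,  0.        ,  0.        ,  0.        ,  0.        ])), ('rvec', array([ 0.50188635, -2.53874523,  1.40751569])), ('tvec', array([559.08958531, 197.72832872, 860.21058005]))]
wrist [('fx', 423.1999828635415), ('fy', 423.1999828635415), ('cx', 320.2928690814824), ('cy', 244.89324527389545), ('D', array([0.01332067, 0.        , 0.        , 0.        , 0.        ])), ('rvec', array([-2.41140133,  1.62299307,  0.22311785])), ('tvec', array([-525.37265521,  -33.28673437,  378.04367959]))]
```

View pics/scene0.png

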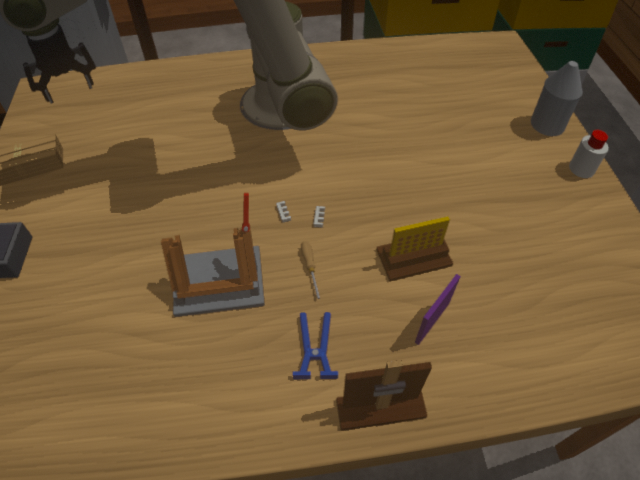

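View pics/side0.png

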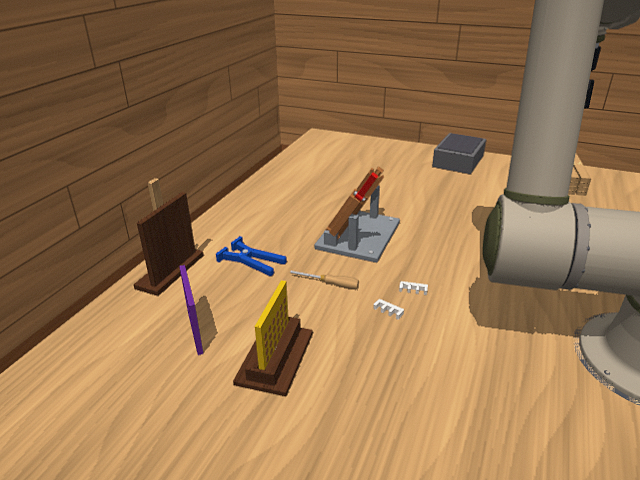

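View pics/wrist0.png

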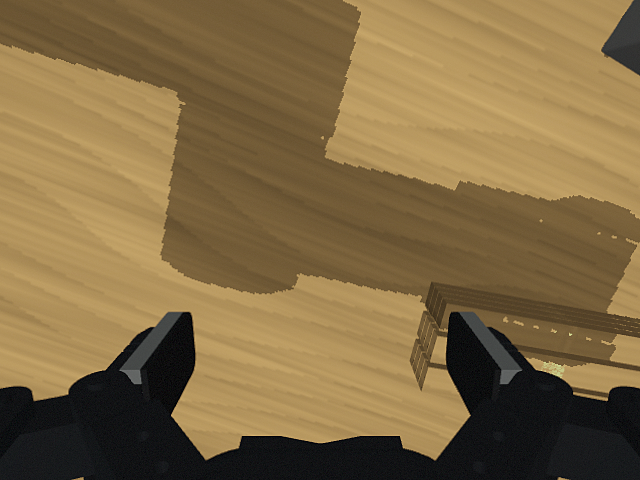

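```bash
cat > h.py <<'E'
import numpy as np,cv2,pickle
from scipy.spatial.transform import Rotation as R
def load(n): return pickle.load(open(n+".pkl","rb"))
def K(d): return np.array([[d["fx"],0,d["cx"]],[0,d["fy"],d["cy"]],[0,0,1.]])
def cloud(d):
    """world xyz per pixel (480,640,3), nan w/o reading"""
    v,u=np.mgrid[0:480,0:640]
    p=cv2.undistortPoints(np.stack([u,v],-1).reshape(-1,1,2).astype(np.float64),K(d),np.array(d["D"])).reshape(480,640,2)
    z=d["z_map"].astype(float).copy(); z[z<=0]=np.nan
    c=np.dstack([p[...,0]*z,p[...,1]*z,z])
    M=cv2.Rodrigues(np.array(d["rvec"],float))[0]
    return (c-np.array(d["tvec"]).reshape(3))@M
def ray(d,u,v):
    p=cv2.undistortPoints(np.array([[[u,v]]],float),K(d),np.array(d["D"])).reshape(2)
    M=cv2.Rodrigues(np.array(d["rvec"],float))[0]
    return -M.T@np.array(d["tvec"]).reshape(3), M.T@np.array([p[0],p[1],1.])
def onz(d,u,v,z):
    o,r=ray(d,u,v); return o+r*(z-o[2])/r[2]
def proj(d,P):
    return cv2.projectPoints(np.array(P,float).reshape(-1,1,3),np.array(d["rvec"],float),np.array(d["tvec"],float),K(d),np.array(d["D"]))[0].reshape(-1,2)
def hsv(d): return cv2.cvtColor(d["frame"],cv2.COLOR_RGB2HSV)
E
python3 - <<'E'
from h import *
for n in ["scene0","side0"]:
    d=load(n); C=cloud(d); H=hsv(d); 
    print(n,"table z", np.nanmedian(C[...,2][300:450,:50]) , np.mean(d["z_map"]==0))
    for nm,lo,hi,roi in [("yellow",(22,150,80),(35,255,255),None),("red",(0,180,60),(5,255,255),None),("grey",(90,10,60),(125,90,255),None)]:
        m=cv2.inRange(H,lo,hi)>0
        b=(C[...,0]>250)&(C[...,0]<800)&(np.abs(C[...,1])<500)&(C[...,2]>3 if nm!="grey" else C[...,2]>8)
        P=C[m&b]
        if len(P)==0: print(nm,"none"); continue
        print(nm,len(P),np.round(np.nanpercentile(P,[1,50,99],axis=0),1).tolist())
        q=P.mean(0); w,V=np.linalg.eigh(np.cov(P.T)); print("  eig",np.sqrt(w).round(1),V.T.round(3).tolist())
for n in ["scene","side"]:
    d=load(n+"0")
    r={"scene":[(150,180,130,140),(370,200,110,110)],"side":[(300,160,110,110),(220,270,110,130)]}[n]
    ims=[cv2.resize(d["frame"][y:y+h,x:x+w,::-1],(400,400*h//w),interpolation=cv2.INTER_CUBIC) for x,y,w,h in r]
    H=min(i.shape[0] for i in ims); 
    hh=max(i.shape[0] for i in ims); ims=[cv2.copyMakeBorder(i,0,hh-i.shape[0],0,0,cv2.BORDER_CONSTANT) for i in ims]
    cv2.imwrite(f"pics/{n}0z.png",np.hstack(ims))
E
```

```text
scene0 table z 0.9497351057159584 0.004114583333333333
yellow 829 [[582.7, 180.4, 41.1], [595.2, 237.0, 109.2], [604.3, 295.8, 125.6]]
  eig [ 2.4 24.4 35.3] [[0.992, 0.124, 0.039], [-0.031, -0.066, 0.997], [0.126, -0.99, -0.061]]
red 32 [[537.7, -117.9, 155.1], [557.3, -109.4, 180.2], [572.2, -102.4, 209.4]]
  eig [ 1.8  2.1 24.2] [[0.324, -0.875, 0.358], [0.797, 0.457, 0.396], [-0.51, 0.157, 0.846]]
grey 57 [[705.1, -30.3, 13.1], [764.4, -10.4, 17.6], [799.4, 27.7, 23.6]]
  eig [ 2.3 18.1 32.2] [[-0.018, -0.016, 1.0], [0.136, 0.991, 0.018], [-0.991, 0.136, -0.016]]
side0 table z -1.3227820975800149 0.003977864583333333
yellow 1208 [[578.1, 184.6, 35.1], [585.2, 260.9, 101.1], [598.8, 300.7, 121.9]]
  eig [ 2.8 26.7 38. ] [[0.994, 0.105, -0.029], [-0.001, -0.257, -0.966], [-0.109, 0.961, -0.255]]
red 191 [[528.1, -249.4, 105.3], [549.8, -104.4, 175.4], [601.3, -97.7, 207.4]]
  eig [ 3.9 17.  34.3] [[0.864, 0.064, 0.499], [-0.324, -0.688, 0.649], [0.385, -0.723, -0.574]]
grey 2352 [[515.8, -280.7, 8.8], [571.3, -152.1, 13.5], [660.6, 11.6, 95.5]]
  eig [22.4 34.6 66.9] [[-0.027, -0.038, 0.999], [-0.971, 0.237, -0.017], [-0.236, -0.971, -0.043]]
```

```bash
python3 -c "
import cv2
for n in ['scene','side']: print(cv2.imread(f'pics/{n}0z.png').shape)"
```

```text
(430, 800, 3)
(472, 800, 3)
```

View pics/scene0z.png

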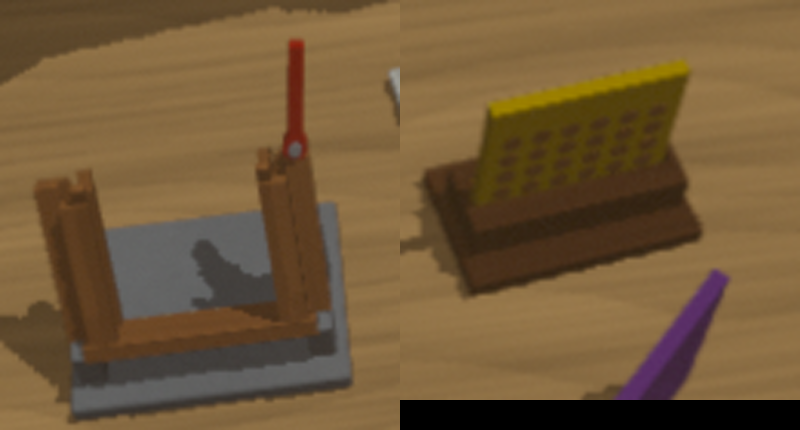

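View pics/side0z.png

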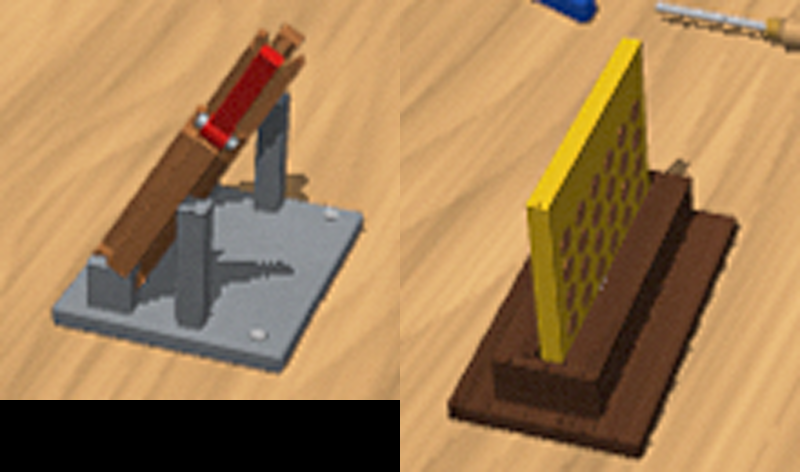

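```bash
cat >> h.py <<'E'
def state():
    from rig import telemetry
    return telemetry.sense()
def Rq(q): return R.from_quat([q[1],q[2],q[3],q[0]])
def frame(x,y):
    y=np.array(y,float); y/=np.linalg.norm(y); x=np.array(x,float); x-=y*(x@y); x/=np.linalg.norm(x)
    return R.from_matrix(np.column_stack([x,y,np.cross(x,y)]))
def delta(pos,Rt,p0=None,R0=None):
    s=state(); 
    if p0 is None: p0=s["eef_pos"]
    if R0 is None: R0=Rq(s["ee_rot"])
    d=R0.inv().apply(np.array(pos)-p0)/10; t=(R0.inv()*Rt).as_rotvec()
    print("t",round(s["time_s"],2),"joints",s["joints"].round(3),"dpos cm",d.round(3).tolist(),"twist",t.round(4).tolist(),"n rows",max(np.linalg.norm(d)/4.17,np.degrees(np.linalg.norm(t))/7.16).round(1))
def show(name,wc,crop=None,scale=1):
    from rig import imaging
    d=imaging.capture(wc); pickle.dump(d,open(name+".pkl","wb"))
    im=d["frame"][:,:,::-1]
    if crop: x,y,w,h=crop; im=im[y:y+h,x:x+w]
    im=cv2.resize(im,None,fx=scale,fy=scale,interpolation=cv2.INTER_CUBIC)
    cv2.imwrite(f"pics/{name}.png",im); return d
E
python3 - <<'E'
from h import *
s=state(); Rm=Rq(s["ee_rot"]); print(Rm.as_matrix().round(3))
d=load("wrist0"); M=cv2.Rodrigues(d["rvec"])[0]; o=-M.T@d["tvec"]
print("cam in tool", Rm.inv().apply(o-s["eef_pos"]).round(1), "cam axes in tool(cols)\n",(Rm.as_matrix().T@M.T).round(3))
n=np.array([.993,.12,0])
for sg in (1,-1):
    delta([600,235,270],frame(sg*n,[0,0,-1]))
E
```

```text
[[ 0.377 -0.     0.926]
 [-0.926  0.001  0.377]
 [-0.001 -1.     0.   ]]
cam in tool [   0.5 -142.1   69.5] cam axes in tool(cols)
 [[ 1.    -0.001  0.001]
 [-0.001 -0.27   0.963]
 [-0.001 -0.963 -0.27 ]]
t 0.15 joints [-1.407  0.313  1.498 -0.     1.331 -0.223] dpos cm [-51.616, -3.851, 64.431] twist [-0.0008, -1.3043, -0.0007] n rows 19.8
t 0.15 joints [-1.407  0.313  1.498 -0.     1.331 -0.223] dpos cm [-51.616, -3.851, 64.431] twist [0.0007, 1.8373, -0.0008] n rows 19.8
```

```bash
python3 - <<'E'
from h import *
d=load("scene0")
for u,v,z in [(185,292,45),(255,287,45),(173,311,15),(264,303,15),(259,246,15)]: print(onz(d,u,v,z).round(1))
O=(onz(d,185,292,45)+onz(d,255,287,45))/2
hy=onz(d,264,303,15)-onz(d,173,311,15); hy/=np.linalg.norm(hy); a=np.array([hy[1],-hy[0],0]);print(hy,O)
hz=-.5*a+[0,0,.866]; hx=.866*a+np.array([0,0,.5])
delta(O+300*hz,frame(hx,-hz))
E
```

```text
[ 635.4 -256.4   45. ]
[ 643.9 -112.9   45. ]
[ 659.  -288.2   15. ]
[666.5 -99.2  15. ]
[519.3 -99.1  15. ]
[0.03975346 0.99920952 0.        ] [ 639.60198464 -184.6275884    45.        ]
t 0.15 joints [-1.407  0.313  1.498 -0.     1.331 -0.223] dpos cm [-17.469, -7.368, 38.614] twist [0.2986, -1.117, -0.4654] n rows 10.3
```

```bash
python3 -m handwheel '[{"delta_pos":[-17.5,-7.4,38.6],"twist":[0.3,-1.117,-0.465],"jaw":1},{"delta_pos":[-17.5,-7.4,38.6],"twist":[0.3,-1.117,-0.465],"jaw":1},{"delta_pos":[-17.5,-7.4,38.6],"twist":[0.3,-1.117,-0.465],"jaw":1},{"delta_pos":[-17.5,-7.4,38.6],"twist":[0.3,-1.117,-0.465],"jaw":1},{"delta_pos":[-17.5,-7.4,38.6],"twist":[0.3,-1.117,-0.465],"jaw":1},{"delta_pos":[-17.5,-7.4,38.6],"twist":[0.3,-1.117,-0.465],"jaw":1},{"delta_pos":[-17.5,-7.4,38.6],"twist":[0.3,-1.117,-0.465],"jaw":1},{"delta_pos":[-17.5,-7.4,38.6],"twist":[0.3,-1.117,-0.465],"jaw":1},{"delta_pos":[-17.5,-7.4,38.6],"twist":[0.3,-1.117,-0.465],"jaw":1},{"delta_pos":[-17.5,-7.4,38.6],"twist":[0.3,-1.117,-0.465],"jaw":1}]' 60
python3 - <<'E'
from h import *
show("w1","wrist"); print(state()["eef_pos"],state()["joints"].round(3),state()["dq"].round(3))
E
```

```text
time_s: 0.98
eef_pos: [481.2, -186.3, 303.5]
ee_rot: [-0.679, 0.686, 0.173, 0.196]
force: [-0.1, -1.3, -0.8]
grip_width: 0.999
[ 483.86439648 -182.52425252  304.4683031 ] [-0.765 -0.006  1.772  0.415  1.006 -0.9  ] [-0.104  0.007 -0.005 -0.088  0.056  0.129]
```

View pics/w1.png

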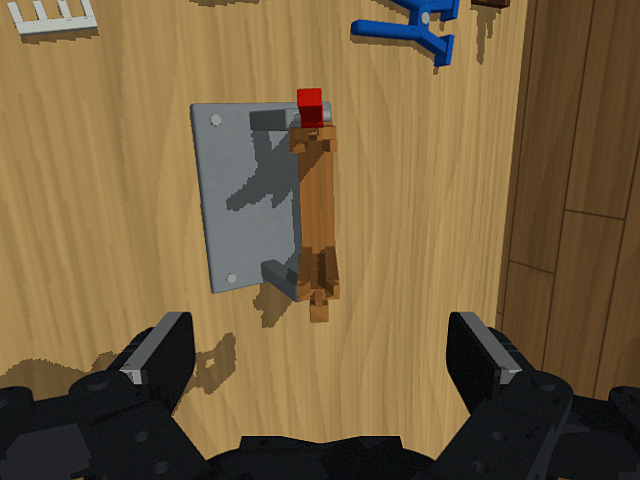

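```bash

python3 - <<'E'
from h import *
show("w2","wrist",(180,70,200,260),2.3); print(state()["eef_pos"],state()["dq"].round(3))
E
```

```text
[ 482.0014607  -184.79713819  303.52879255] [-0.086  0.009  0.01  -0.058  0.026  0.062]
```

View pics/w2.png

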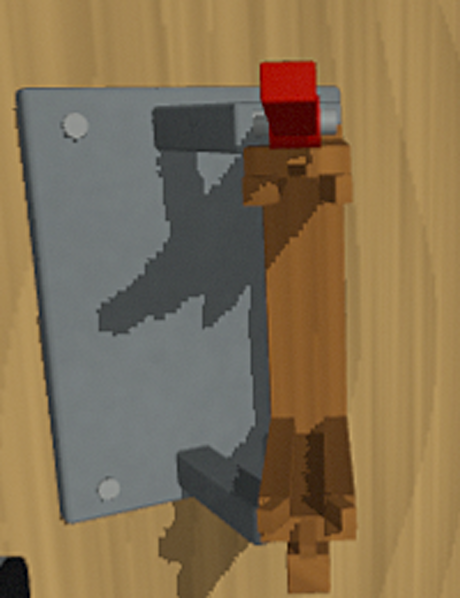

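```bash
cat >> h.py <<'E'
def hframe(O,hy):
    hy=np.array(hy,float); hy/=np.linalg.norm(hy); a=np.array([hy[1],-hy[0],0])
    hz=-.5*a+np.array([0,0,np.sqrt(.75)]); hx=np.sqrt(.75)*a+np.array([0,0,.5])
    return np.array(O,float), np.column_stack([hx,hy,hz])
E
python3 - <<'E'
from h import *
d=load("w2"); C=cloud(d)
for u,v in [(187.8,108.3),(208.3,297),(327.8,108.3)]: print(onz(d,u,v,15).round(1))
b0=onz(d,187.8,108.3,15);b1=onz(d,208.3,297,15)
hy=(b0-b1); print(np.linalg.norm(hy)); hy/=np.linalg.norm(hy); print("hy",hy)
O,A=hframe([639.6,-184.6,45],[.04,.999,0])
O,A=hframe([639.6,-184.6,45],hy)
P=(C-O)@A; H=hsv(d)
m=cv2.inRange(H,(5,100,40),(18,255,255))>0
# bottom bar
g=(C[...,2]>25)&(np.abs(P[...,0])<60)&(np.abs(P[...,1])<120)
def st(nm,s): print(nm,s.sum(),P[s].size and np.percentile(P[s],[1,10,50,90,99],axis=0).round(1).tolist())
st("bar",g&(np.abs(P[...,1])<45)&(np.abs(P[...,2])<15))
st("hi",g&(P[...,2]>60))
# table/base height
st0=C[(np.abs(C[...,2]-15)<6)&(cv2.inRange(H,(90,10,60),(125,90,255))>0)]; print("base z",np.median(st0[:,2]), len(st0))
# ortho renders
img=np.zeros((260,160,3),np.uint8);zz=np.full((260,160),-1e9)
f=g&np.isfinite(P[...,0])
for p,c in zip(P[f],d["frame"][f]):
    i=int(round(130-p[1]));j=int(round(80+p[0]))
    if 0<=i<260 and 0<=j<160 and p[2]>zz[i,j]: zz[i,j]=p[2]; img[i,j]=c[::-1]
hm=np.clip((zz+20)/210*255,0,255).astype(np.uint8); hm=cv2.applyColorMap(hm,cv2.COLORMAP_JET)
cv2.imwrite("pics/ortho2.png",cv2.resize(np.hstack([img,hm]),None,fx=2.3,fy=2.3,interpolation=cv2.INTER_NEAREST))
E
```

```text
[ 516.7 -100.4   15. ]
[ 517.4 -287.2   15. ]
[ 666.4 -101.1   15. ]
186.76904624435323
hy [-0.00413947  0.99999143  0.        ]
bar 2772 [[-27.8, -44.1, 3.6], [-24.3, -35.9, 4.5], [-10.4, -0.9, 5.5], [4.1, 31.8, 6.6], [7.5, 42.9, 7.5]]
hi 51232 [[-59.1, -81.4, 73.3], [-49.0, 0.1, 319.4], [-0.4, 14.7, 369.7], [50.7, 21.8, 387.0], [58.7, 75.4, 391.7]]
base z 14.711113946663097 13338
```

View pics/ortho2.png

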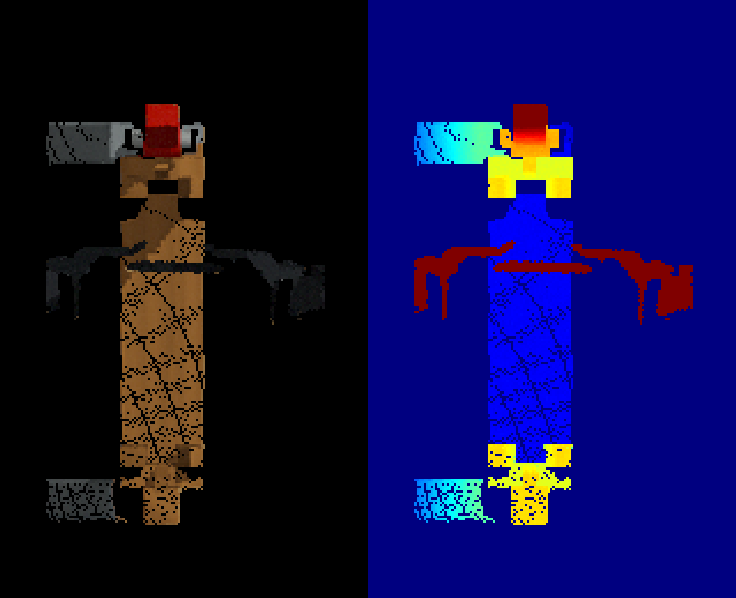

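```bash
python3 - <<'E'
from h import *
d=load("w2"); C=cloud(d); H=hsv(d)
O=np.array([639.6,-184.6,45.]); hy=np.array([0,1.,0])
m=cv2.inRange(H,(5,100,30),(20,255,255))>0
for it in range(4):
    O,A=hframe(O,hy); P=(C-O)@A
    ok=m&(C[...,2]>25)&(np.abs(P[...,0])<40)
    bar=P[ok&(np.abs(P[...,1]+0)<42)&(np.abs(P[...,2])<12)]
    # edges per y bin
    L=[];Rr=[];Y=[]
    for y0 in range(-40,40,4):
        q=bar[(bar[:,1]>=y0)&(bar[:,1]<y0+4)]
        if len(q)>20: Y.append(y0+2);L.append(q[:,0].min());Rr.append(q[:,0].max())
    pl=np.polyfit(Y,L,1);pr=np.polyfit(Y,Rr,1)
    zc=np.polyfit(bar[:,1],bar[:,2],1); zx=np.polyfit(bar[:,0],bar[:,2],1)
    lip=P[ok&(P[...,2]>80)&(P[...,2]<130)]
    yi=lip[(lip[:,1]>0)][:,1].min(); yj=lip[lip[:,1]<0][:,1].max()
    print("edges",pl.round(4),pr.round(4),"z fit y",zc.round(4),"x",zx.round(4),"lips inner",yi.round(1),yj.round(1),"lip z",np.percentile(lip[:,2],[5,50,95]).round(1))
    O=O+A@np.array([(pl[1]+pr[1])/2,(yi+yj)/2,np.median(bar[:,2])])
    s=(pl[0]+pr[0])/2; # dx/dy in holder frame; x horizontal comp
    hy=A[:,1]+s*A[:,0]; hy[2]=0; hy/=np.linalg.norm(hy)
    print(" O",O.round(2),"hy",hy.round(4))
O,A=hframe(O,hy); P=(C-O)@A
np.savez("holder.npz",O=O,A=A)
ok=(C[...,2]>25)
# groove gap: lips at top, print map
for side in (1,-1):
    q=P[ok&m&(P[...,1]*side>50)&(P[...,1]*side<66)&(P[...,2]>70)&(P[...,2]<130)]
    for y0 in range(52,66,2):
        r=q[(q[:,1]*side>=y0)&(q[:,1]*side<y0+2)]; r=r[r[:,2]>85]
        if len(r): 
            h=np.histogram(r[:,0],bins=np.arange(-20,21,2))[0]; print(side,y0,h, r[:,0].min().round(1), r[:,0].max().round(1))
red=cv2.inRange(H,(0,180,60),(5,255,255))>0
q=P[red&(np.abs(P[...,0])<30)]; print("red",np.percentile(q,[0,1,50,99,100],axis=0).round(1).tolist())
top=q[q[:,2]>np.percentile(q[:,2],60)]; print(top.mean(0))
E
```

```text
edges [ 1.99000e-02 -2.73912e+01] [-0.0408  6.8367] z fit y [5.0000e-04 5.5653e+00] x [-3.7000e-03  5.5272e+00] lips inner 44.2 -62.8 lip z [ 87.1 107.4 118.8]
 O [ 627.93 -193.9    44.67] hy [-0.009  1.     0.   ]
edges [ 6.20000e-03 -1.74448e+01] [3.80000e-03 1.76621e+01] z fit y [-0.0043  0.0056] x [-0.0033  0.0014] lips inner 54.1 -53.0 lip z [ 86.9 102.8 113.4]
 O [ 628.02 -193.34   44.71] hy [-0.0047  1.      0.    ]
edges [ 3.00000e-03 -1.75278e+01] [-0.     17.5612] z fit y [-0.0023  0.0214] x [-0.0029  0.0189] lips inner 53.3 -53.8 lip z [ 86.8 102.8 113.4]
 O [ 628.04 -193.61   44.71] hy [-0.0034  1.      0.    ]
edges [ 1.30000e-03 -1.75565e+01] [-1.10000e-03  1.75363e+01] z fit y [-0.0015  0.0261] x [-0.0028  0.0245] lips inner 53.5 -53.6 lip z [ 86.8 102.8 113.4]
 O [ 628.03 -193.7    44.7 ] hy [-0.0033  1.      0.    ]
1 52 [0 0 0 0 3 1 2 0 0 0 0 0 0 0 3 2 0 0 1 0] -11.6 17.3
1 54 [0 8 7 9 8 8 4 0 0 0 0 0 0 4 7 7 6 9 5 0] -17.7 17.3
1 56 [0 6 9 9 7 7 8 0 0 0 0 0 0 5 8 8 6 9 6 0] -17.5 17.3
1 58 [0 4 7 8 9 4 9 0 0 0 0 0 0 5 9 6 5 7 6 0] -17.5 17.4
1 60 [3 6 8 5 8 9 6 1 1 0 2 3 2 7 7 5 9 8 4 0] -18.1 17.4
1 62 [ 1 11 10 10  9  7  8  7  6  8  5  6  4  6  9 10 12  9 11  0] -18.0 17.8
1 64 [0 6 5 9 9 6 9 6 7 4 6 8 6 9 4 6 6 4 7 0] -17.9 17.8
-1 52 [0 3 3 4 1 4 0 0 0 0 0 0 0 2 2 4 3 4 3 0] -17.9 17.3
-1 54 [ 1 21 32 27 27 21 10  0  0  0  0  0  0 12 23 26 30 27 20  0] -18.1 17.8
-1 56 [0 9 3 4 9 7 3 0 0 0 0 0 0 3 7 5 6 5 8 0] -17.8 17.7
-1 58 [0 8 4 4 6 6 3 0 0 0 0 0 0 2 7 4 6 4 5 0] -17.8 17.2
-1 60 [0 7 5 7 6 8 3 2 1 3 0 2 2 1 5 5 8 5 4 0] -17.9 17.2
-1 62 [ 0  3  3  4  2  4  9 20 23 18 23 24 15 10  5  2  4  3  3  0] -18.0 17.2
-1 64 [ 0  0  0  0  0  2  6  6 10 11  8 11  4  4  1  0  0  0  0  0] -9.2 8.0
red [[-9.6, 71.3, 89.8], [-7.6, 72.2, 120.9], [-0.1, 84.8, 183.8], [7.2, 94.0, 186.6], [7.4, 94.1, 187.2]]
[-2.99860000e-02  8.88269744e+01  1.85476720e+02]
```

```bash
python3 - <<'E'
from h import *
delta([593,238,280],frame([.993,.12,0],[0,0,-1]))
E
```

```text
t 1.08 joints [-0.769 -0.005  1.773  0.411  1.008 -0.895] dpos cm [7.268, 6.932, 42.608] twist [0.0402, -0.1481, 0.5254] n rows 10.5
```

```bash
python3 -m handwheel '[{"delta_pos":[7.3,6.9,42.6],"twist":[0.04,-0.148,0.525],"jaw":1},{"delta_pos":[7.3,6.9,42.6],"twist":[0.04,-0.148,0.525],"jaw":1},{"delta_pos":[7.3,6.9,42.6],"twist":[0.04,-0.148,0.525],"jaw":1},{"delta_pos":[7.3,6.9,42.6],"twist":[0.04,-0.148,0.525],"jaw":1},{"delta_pos":[7.3,6.9,42.6],"twist":[0.04,-0.148,0.525],"jaw":1},{"delta_pos":[7.3,6.9,42.6],"twist":[0.04,-0.148,0.525],"jaw":1},{"delta_pos":[7.3,6.9,42.6],"twist":[0.04,-0.148,0.525],"jaw":1},{"delta_pos":[7.3,6.9,42.6],"twist":[0.04,-0.148,0.525],"jaw":1},{"delta_pos":[7.3,6.9,42.6],"twist":[0.04,-0.148,0.525],"jaw":1},{"delta_pos":[7.3,6.9,42.6],"twist":[0.04,-0.148,0.525],"jaw":1}]' 60
python3 - <<'E'
from h import *
for i in range(6): 
    d=show("w3","wrist"); 
s=state();print(s["eef_pos"],s["joints"].round(3),s["dq"].round(3),s["time_s"])
E
```

```text
time_s: 1.92
eef_pos: [589.5, 214.6, 280.5]
ee_rot: [0.706, -0.706, -0.038, 0.04]
force: [1.5, -0.6, 0.3]
grip_width: 1.001
[589.3649625  211.83098446 281.0330338 ] [0.158 0.523 1.064 0.    1.557 0.048] [-0.01  -0.012  0.001  0.003 -0.002  0.001] 2.2167
```

View pics/w3.png

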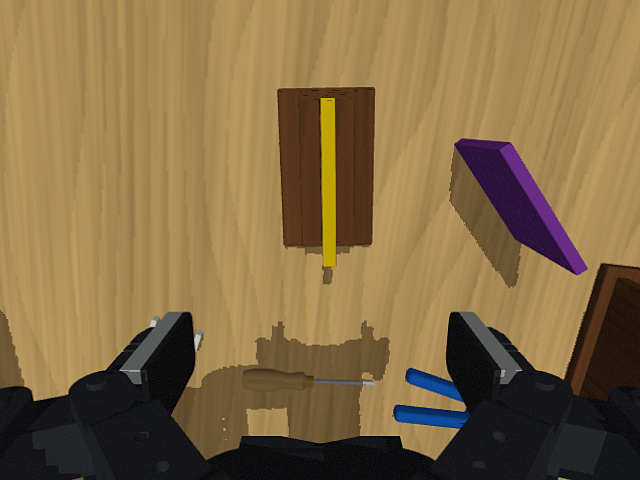

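```bash
python3 - <<'E'
from h import *
d=load("w3"); C=cloud(d); H=hsv(d)
m=cv2.inRange(H,(22,150,60),(35,255,255))>0
m=cv2.erode(m.astype(np.uint8),np.ones((1,1)))>0
Y=C[m&(C[...,2]>20)]; print(len(Y),np.percentile(Y,[1,50,99],axis=0).round(1))
zt=np.percentile(Y[:,2],95); T=Y[Y[:,2]>zt-6]; print("top z",zt,len(T))
(c,(w,h),a)=cv2.minAreaRect(T[:,:2].astype(np.float32)); print("top rect",c,w,h,a); bx=cv2.boxPoints((c,(w,h),a)); print(bx.round(1))
e=T[:,:2]-T[:,:2].mean(0); U,S,V=np.linalg.svd(e,full_matrices=False); print("dir",V[0], "halfext", (e@V[0]).min(),(e@V[0]).max(),(e@V[1]).min(),(e@V[1]).max(), "tilt along", np.polyfit(e@V[0],T[:,2],1), "across",np.polyfit(e@V[1],T[:,2],1))
br=cv2.inRange(H,(0,60,10),(15,255,110))>0
near=br&(np.hypot(C[...,0]-595,C[...,1]-240)<110)
for lo,hi in((7,17),(33,43)):
    q=C[near&(C[...,2]>lo)&(C[...,2]<hi)]
    if len(q)>20:
        r=cv2.minAreaRect(q[:,:2].astype(np.float32)); print(lo,len(q),np.median(q[:,2]),r)
E
```

```text
2369 [[582.2 182.   94.8]
 [592.4 244.5 121.5]
 [603.1 297.8 123. ]]
top z 122.62056477981152 2325
top rect (592.7589721679688, 239.5465545654297) 9.824238777160645 118.94982147216797 6.8538713455200195
[[580.8 298. ]
 [595.  179.9]
 [604.7 181.1]
 [590.5 299.2]]
dir [-0.12503774  0.99215199] halfext -62.951024081678135 56.02187067288454 -4.9998630752246855 4.947203624626095 tilt along [-6.05506561e-04  1.21458125e+02] across [5.54040149e-03 1.21458125e+02]
7 6344 11.483128559935519 ((592.7099609375, 239.99655151367188), (89.35931396484375, 149.65907287597656), 7.171760082244873)
33 5925 37.490153866565215 ((592.9950561523438, 240.21734619140625), (48.61944580078125, 136.62252807617188), 7.19730281829834)
```

```bash
python3 - <<'E'
from h import *
n=[np.cos(np.radians(7.0)),np.sin(np.radians(7.0)),0]
delta([592.8,239.6,200],frame(n,[0,0,-1]))
delta([592.8,239.6,89],frame(n,[0,0,-1]))
E
```

```text
t 2.22 joints [0.158 0.523 1.064 0.    1.557 0.048] dpos cm [0.664, 8.103, 2.72] twist [-0.0003, -0.012, -0.0021] n rows 2.1
t 2.22 joints [0.158 0.523 1.064 0.    1.557 0.048] dpos cm [0.687, 19.203, 2.717] twist [-0.0003, -0.012, -0.0021] n rows 4.7
```

```bash
python3 -m handwheel '[{"delta_pos":[0.67,4,2.72],"twist":[0,-0.012,-0.002],"jaw":1},{"delta_pos":[0.67,8,2.72],"twist":[0,-0.012,-0.002],"jaw":1},{"delta_pos":[0.67,8,2.72],"twist":[0,-0.012,-0.002],"jaw":1},{"delta_pos":[0.67,10.5,2.72],"twist":[0,-0.012,-0.002],"jaw":1},{"delta_pos":[0.67,13,2.72],"twist":[0,-0.012,-0.002],"jaw":1},{"delta_pos":[0.67,15,2.72],"twist":[0,-0.012,-0.002],"jaw":1},{"delta_pos":[0.67,17,2.72],"twist":[0,-0.012,-0.002],"jaw":1},{"delta_pos":[0.67,19.2,2.72],"twist":[0,-0.012,-0.002],"jaw":1},{"delta_pos":[0.67,19.2,2.72],"twist":[0,-0.012,-0.002],"jaw":1},{"delta_pos":[0.67,19.2,2.72],"twist":[0,-0.012,-0.002],"jaw":1}]' 60
python3 - <<'E'
from h import *
d=show("w4","wrist"); 
s=state();print(s["eef_pos"],s["joints"].round(3),s["dq"].round(3),s["force"].round(1))
n=[np.cos(np.radians(7.0)),np.sin(np.radians(7.0)),0]
delta([592.8,239.6,89],frame(n,[0,0,-1]))
C=cloud(d);m=cv2.inRange(hsv(d),(22,150,60),(35,255,255))>0
Y=C[m&(C[...,2]>115)&(C[...,2]<130)]
r=cv2.minAreaRect(Y[:,:2].astype(np.float32));print(r,np.median(Y[:,2]))
E
```

```text
time_s: 3.05
eef_pos: [593.0, 240.0, 90.3]
ee_rot: [0.706, -0.706, -0.043, 0.043]
force: [-0.9, -0.0, 0.4]
grip_width: 1.0
[593.58016579 240.3902781   91.30996724] [2.020e-01 6.900e-01 1.287e+00 1.000e-03 1.161e+00 7.900e-02] [ 0.008 -0.015 -0.011  0.001 -0.008  0.002] [ 0.   0.  -0.1]
t 3.1 joints [2.020e-01 6.900e-01 1.287e+00 1.000e-03 1.161e+00 7.900e-02] dpos cm [-0.088, 0.231, -0.069] twist [-0.0008, 0.0007, 0.0025] n rows 0.1
((590.6845703125, 255.5968780517578), (9.98244571685791, 87.96575164794922), 7.378925800323486) 121.54117221239422
```

View pics/w4.png

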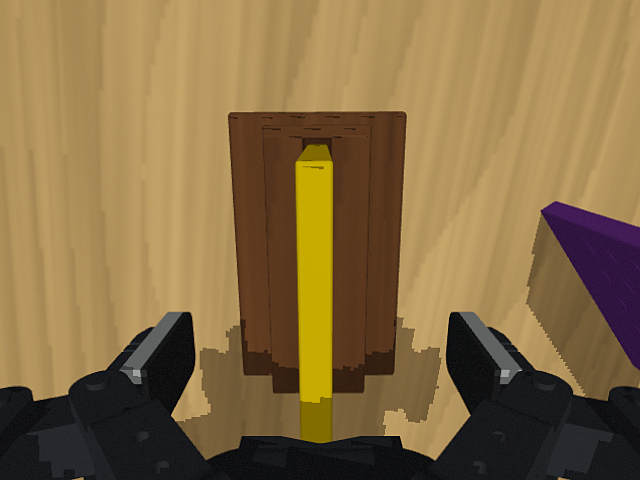

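```bash
python3 -m handwheel '[{"delta_pos":[-0.06,0.1,0],"twist":[0,0,0],"jaw":0.5},{"delta_pos":[-0.06,0.1,0],"twist":[0,0,0],"jaw":0.3},{"delta_pos":[-0.06,0.1,0],"twist":[0,0,0],"jaw":0},{"delta_pos":[-0.06,0.1,0],"twist":[0,0,0],"jaw":0},{"delta_pos":[-0.06,0.1,0],"twist":[0,0,0],"jaw":0},{"delta_pos":[-0.06,0.1,0],"twist":[0,0,0],"jaw":0},{"delta_pos":[-0.06,0.1,0],"twist":[0,0,0],"jaw":0},{"delta_pos":[-0.06,0.1,0],"twist":[0,0,0],"jaw":0},{"delta_pos":[-0.06,0.1,0],"twist":[0,0,0],"jaw":0},{"delta_pos":[-0.06,0.1,0],"twist":[0,0,0],"jaw":0}]' 60
python3 - <<'E'
from h import *
d=show("w5","wrist"); 
s=state();print(s["eef_pos"],s["grip_width"]*85,s["force"].round(1))
E
```

```text
time_s: 3.93
eef_pos: [592.0, 241.2, 88.3]
ee_rot: [0.706, -0.705, -0.044, 0.044]
force: [-0.6, 0.9, 2.8]
grip_width: 0.109
[592.03449605 241.21126259  88.30088525] 8.996102173394302 [-0.2  1.   3.9]
```

View pics/w5.png

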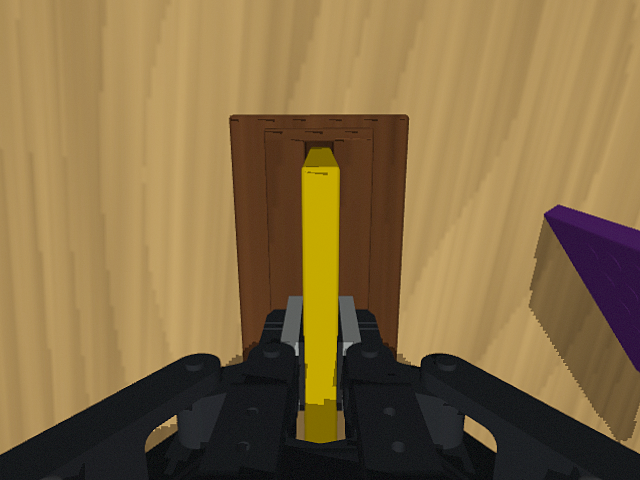

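```bash
python3 -m handwheel '[{"delta_pos":[0,-1,0],"twist":[0,0,0],"jaw":0},{"delta_pos":[0,-3,0],"twist":[0,0,0],"jaw":0},{"delta_pos":[0,-5.5,0],"twist":[0,0,0],"jaw":0},{"delta_pos":[0,-8.5,0],"twist":[0,0,0],"jaw":0},{"delta_pos":[0,-12,0],"twist":[0,0,0],"jaw":0},{"delta_pos":[0,-15.5,0],"twist":[0,0,0],"jaw":0},{"delta_pos":[0,-19,0],"twist":[0,0,0],"jaw":0},{"delta_pos":[0,-22,0],"twist":[0,0,0],"jaw":0},{"delta_pos":[0,-24,0],"twist":[0,0,0],"jaw":0},{"delta_pos":[0,-24.5,0],"twist":[0,0,0],"jaw":0}]' 60
python3 - <<'E'
from h import *
for i in range(2): d=show("w6","wrist"); 
s=state();print(s["eef_pos"],s["grip_width"]*85,s["force"].round(1),s["joints"].round(3),s["time_s"])
q=np.load("holder.npz");O,A=q["O"],q["A"]
delta(O+A@[0,0,310],frame(A[:,0],-A[:,2]))
Rm=Rq(s["ee_rot"]);C=cloud(d);m=cv2.inRange(hsv(d),(22,150,60),(35,255,255))>0
P=Rm.inv().apply((C[m]-s["eef_pos"]))
T=P[(P[:,1]<-25)&(P[:,1]>-45)]; r=cv2.minAreaRect(T[:,[0,2]].astype(np.float32)); print("top in tool x,z",r,np.median(T[:,1]))
print(cv2.boxPoints(r).round(1))
E
```

```text
time_s: 4.82
eef_pos: [592.2, 241.0, 337.3]
ee_rot: [0.706, -0.705, -0.046, 0.042]
force: [-0.7, -0.4, -1.7]
grip_width: 0.107
[591.90832553 240.93767051 333.22038888] 9.351718749727805 [-0.2  0.5 -2.2] [2.030e-01 5.490e-01 8.930e-01 1.000e-03 1.699e+00 7.900e-02] 4.9167
t 4.92 joints [2.030e-01 5.490e-01 8.930e-01 1.000e-03 1.699e+00 7.900e-02] dpos cm [-17.187, 1.954, -41.709] twist [-0.0325, 0.1178, -0.522] n rows 10.8
top in tool x,z ((1.2828798294067383, 16.28557777404785), (84.50556945800781, 10.228102684020996), 89.96685791015625) -35.68625992259647
[[ -3.9 -26. ]
 [  6.4 -26. ]
 [  6.4  58.5]
 [ -3.8  58.5]]
```

View pics/w6.png

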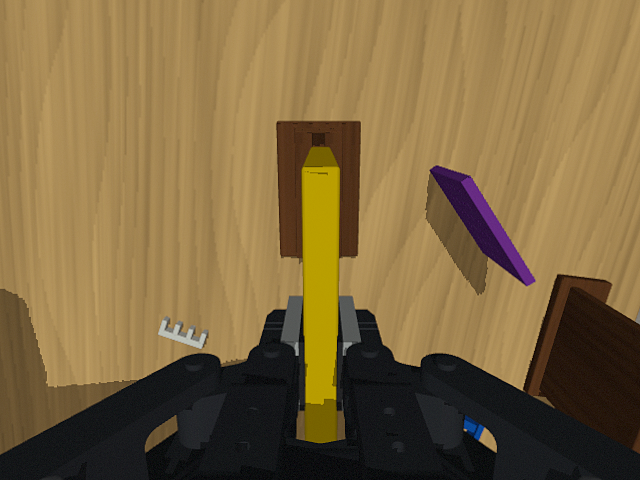

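```bash
python3 -m handwheel '[{"delta_pos":[-2,0.2,-4],"twist":[-0.003,0.012,-0.052],"jaw":0},{"delta_pos":[-17.3,1.95,-41.5],"twist":[-0.0325,0.118,-0.522],"jaw":0},{"delta_pos":[-17.3,1.95,-41.5],"twist":[-0.0325,0.118,-0.522],"jaw":0},{"delta_pos":[-17.3,1.95,-41.5],"twist":[-0.0325,0.118,-0.522],"jaw":0},{"delta_pos":[-17.3,1.95,-41.5],"twist":[-0.0325,0.118,-0.522],"jaw":0},{"delta_pos":[-17.3,1.95,-41.5],"twist":[-0.0325,0.118,-0.522],"jaw":0},{"delta_pos":[-17.3,1.95,-41.5],"twist":[-0.0325,0.118,-0.522],"jaw":0},{"delta_pos":[-17.3,1.95,-41.5],"twist":[-0.0325,0.118,-0.522],"jaw":0},{"delta_pos":[-17.3,1.95,-41.5],"twist":[-0.0325,0.118,-0.522],"jaw":0},{"delta_pos":[-17.3,1.95,-41.5],"twist":[-0.0325,0.118,-0.522],"jaw":0}]' 60
cat >> h.py <<'E'
def chk(name):
    for i in range(4): d=show(name,"wrist")
    s=state(); q=np.load("holder.npz");O,A=q["O"],q["A"]
    print("eef in holder",((s["eef_pos"]-O)@A).round(1),"rot err",(R.from_matrix(A)*R.from_matrix([[1,0,0],[0,0,-1],[0,1,0]]).inv()).as_rotvec()[:0], "F",s["force"].round(1),"grip",round(s["grip_width"]*85,1),"t",s["time_s"])
    return d,s,O,A
E
python3 - <<'E'
from h import *
d,s,O,A=chk("w7")
delta(O+A@[-1.3,1.5,310],frame(A[:,0],-A[:,2]))
E
```

```text
time_s: 5.75
eef_pos: [479.6, -157.4, 312.7]
ee_rot: [0.684, -0.682, -0.183, -0.181]
force: [1.6, 0.7, -1.5]
grip_width: 0.107
eef in holder [  6.3  37.2 305.9] rot err [] F [ 0.7  0.6 -1.4] grip 9.5 t 5.95
t 5.95 joints [-0.724 -0.036  1.777  0.395  1.033 -0.864] dpos cm [-0.744, -0.41, -3.578] twist [-0.0005, -0.0041, -0.0038] n rows 0.9
```

View pics/w7.png

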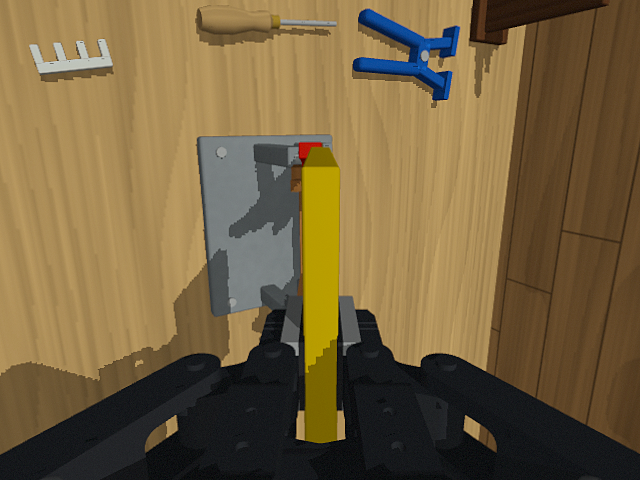

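```bash
python3 -m handwheel '[{"delta_pos":[-0.7,-0.4,-3.6],"twist":[0,-0.004,-0.004],"jaw":0},{"delta_pos":[-0.7,-0.4,-3.6],"twist":[0,-0.004,-0.004],"jaw":0},{"delta_pos":[-0.7,-0.4,-3.6],"twist":[0,-0.004,-0.004],"jaw":0},{"delta_pos":[-0.7,-0.4,-3.6],"twist":[0,-0.004,-0.004],"jaw":0},{"delta_pos":[-0.7,1,-3.6],"twist":[0,-0.004,-0.004],"jaw":0},{"delta_pos":[-0.7,3,-3.6],"twist":[0,-0.004,-0.004],"jaw":0},{"delta_pos":[-0.7,5,-3.6],"twist":[0,-0.004,-0.004],"jaw":0},{"delta_pos":[-0.7,7,-3.6],"twist":[0,-0.004,-0.004],"jaw":0},{"delta_pos":[-0.7,9,-3.6],"twist":[0,-0.004,-0.004],"jaw":0},{"delta_pos":[-0.7,9,-3.6],"twist":[0,-0.004,-0.004],"jaw":0}]' 60
python3 - <<'E'
from h import *
d,s,O,A=chk("w8")
delta(O+A@[-1.3,1.5,210],frame(A[:,0],-A[:,2]))
show("sc8","scene",(100,50,250,270),2.2);show("sd8","side",(280,20,260,240),2.4)
E
```

```text
time_s: 6.78
eef_pos: [520.5, -189.3, 229.8]
ee_rot: [0.685, -0.682, -0.186, -0.179]
force: [-0.4, 1.0, -3.3]
grip_width: 0.112
eef in holder [  1.8   2.4 218.2] rot err [] F [-0.7 -0.1 -1.7] grip 9.0 t 6.9833
t 6.98 joints [-0.725  0.147  1.795  0.465  0.845 -0.983] dpos cm [-0.319, 0.822, -0.089] twist [0.0006, 0.0052, 0.0046] n rows 0.2
```

View pics/sc8.png

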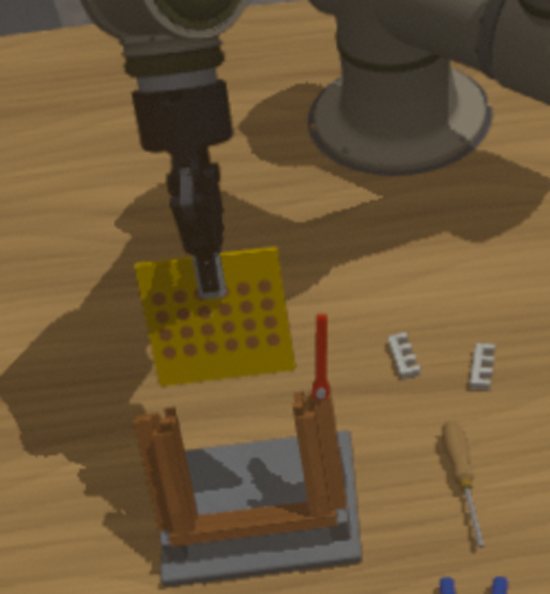

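View pics/sd8.png

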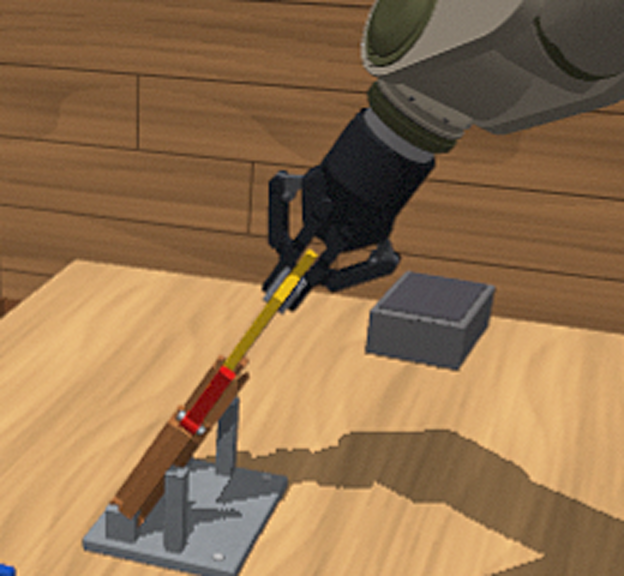

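View pics/w8.png

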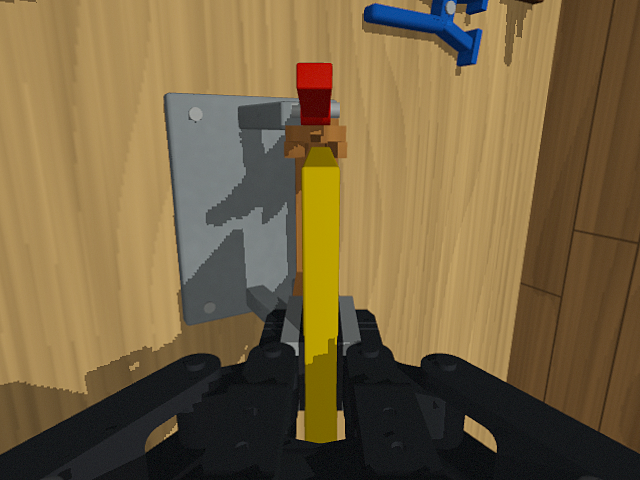

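```bash
cat >> h.py <<'E'
def rel(d,O,A):
    C=cloud(d); P=(C-O)@A; H=hsv(d)
    m=cv2.inRange(H,(22,150,60),(35,255,255))>0
    Y=P[m&(np.abs(P[...,0])<30)]
    zt=np.percentile(Y[:,2],90); T=Y[np.abs(Y[:,2]-np.median(Y[Y[:,2]>zt-15][:,2]))<4]
    e=cv2.minAreaRect(T[:,:2].astype(np.float32)); b=cv2.boxPoints(e)
    print("panel top z",np.median(T[:,2]).round(1),"ymax",np.percentile(T[:,1],99.7).round(1),"x@ends:",[np.median(T[(T[:,1]>a)&(T[:,1]<a+8)][:,0]).round(2) for a in (-20,0,20,45)])
    E=Y[(Y[:,2]<np.median(T[:,2])-8)]; 
    if len(E)>10: print("panel end face y",np.median(E[:,1]).round(1),"x by z",[(z,np.median(E[np.abs(E[:,2]-z)<6][:,0]).round(1)) for z in range(int(E[:,2].min()),int(E[:,2].max()),15) if (np.abs(E[:,2]-z)<6).sum()>4])
    b=cv2.inRange(H,(5,100,30),(20,255,255))>0
    L=P[b&(np.abs(P[...,0])<25)&(P[...,1]>54)&(P[...,1]<75)&(P[...,2]>95)&(P[...,2]<120)]
    if len(L): print("lip +y: x",np.percentile(L[:,0],[0.5,99.5]).round(1),"y min",np.percentile(L[:,1],.5).round(1),"z",np.median(L[:,2]).round(1),len(L))
E
python3 - <<'E'
from h import *
d,s,O,A=chk("w9"); rel(d,O,A)
E
```

```text
eef in holder [  1.3   1.8 217.7] rot err [] F [ 0.4 -0.7 -2.4] grip 9.2 t 7.2833
panel top z 250.6 ymax 60.3 x@ends: [np.float64(2.07), np.float64(2.0), np.float64(2.18), np.float64(2.07)]
panel end face y 60.2 x by z [(-44, np.float64(-13.8)), (1, np.float64(-13.1)), (151, np.float64(2.2)), (166, np.float64(2.6)), (181, np.float64(2.1)), (196, np.float64(2.0)), (211, np.float64(1.9)), (226, np.float64(1.9)), (241, np.float64(2.0))]
lip +y: x [-17.8  17.8] y min 54.3 z 101.0 1618
```

```bash
python3 -m handwheel '[{"delta_pos":[-0.2,0,-0.03],"twist":[0,0,0],"jaw":0},{"delta_pos":[-0.2,0.3,-0.03],"twist":[0,0,0],"jaw":0},{"delta_pos":[-0.2,0.6,-0.03],"twist":[0,0,0],"jaw":0},{"delta_pos":[-0.2,1,-0.03],"twist":[0,0,0],"jaw":0},{"delta_pos":[-0.2,1.4,-0.03],"twist":[0,0,0],"jaw":0},{"delta_pos":[-0.2,1.7,-0.03],"twist":[0,0,0],"jaw":0},{"delta_pos":[-0.2,1.7,-0.03],"twist":[0,0,0],"jaw":0},{"delta_pos":[-0.2,1.7,-0.03],"twist":[0,0,0],"jaw":0},{"delta_pos":[-0.2,1.7,-0.03],"twist":[0,0,0],"jaw":0},{"delta_pos":[-0.2,1.7,-0.03],"twist":[0,0,0],"jaw":0}]' 60
python3 - <<'E'
from h import *
d,s,O,A=chk("w10"); rel(d,O,A)
delta(O+A@[-1.3,1.5,200],frame(A[:,0],-A[:,2]))
E
```

```text
time_s: 8.12
eef_pos: [527.2, -192.4, 217.8]
ee_rot: [-0.683, 0.683, 0.187, 0.182]
force: [0.5, -0.7, -1.7]
grip_width: 0.111
eef in holder [ -0.8   1.6 200.3] rot err [] F [ 0.2 -0.3 -2.2] grip 9.0 t 8.3167
panel top z 233.1 ymax 60.0 x@ends: [np.float64(-0.06), np.float64(-0.13), np.float64(-0.2), np.float64(-0.06)]
panel end face y 60.0 x by z [(-43, np.float64(-15.5)), (2, np.float64(-14.7)), (137, np.float64(-0.0)), (152, np.float64(-0.3)), (167, np.float64(-0.3)), (182, np.float64(-0.2)), (197, np.float64(-0.1)), (212, np.float64(-0.3))]
lip +y: x [-18.1  17.7] y min 54.2 z 101.4 1906
t 8.32 joints [-0.716  0.18   1.802  0.477  0.806 -0.996] dpos cm [-0.049, 0.029, -0.009] twist [0.0003, 0.0039, 0.0034] n rows 0.0
```

```bash
python3 -m handwheel '[{"delta_pos":[0,0.5,0],"twist":[0,0,0],"jaw":0},{"delta_pos":[0,1,0],"twist":[0,0,0],"jaw":0},{"delta_pos":[0,1.5,0],"twist":[0,0,0],"jaw":0},{"delta_pos":[0,2,0],"twist":[0,0,0],"jaw":0},{"delta_pos":[0,2.5,0],"twist":[0,0,0],"jaw":0},{"delta_pos":[0,3,0],"twist":[0,0,0],"jaw":0},{"delta_pos":[0,3.5,0],"twist":[0,0,0],"jaw":0},{"delta_pos":[0,4,0],"twist":[0,0,0],"jaw":0},{"delta_pos":[0,4.5,0],"twist":[0,0,0],"jaw":0},{"delta_pos":[0,4.5,0],"twist":[0,0,0],"jaw":0}]' 60
python3 - <<'E'
from h import *
d,s,O,A=chk("w11"); rel(d,O,A)
print(s["wrist_torque"].round(2))
E
```

```text
time_s: 9.15
eef_pos: [549.9, -192.1, 177.7]
ee_rot: [0.683, -0.683, -0.186, -0.181]
force: [-0.1, -0.3, -2.6]
grip_width: 0.11
eef in holder [ -0.5   1.6 155.4] rot err [] F [-0.1 -0.2 -2.1] grip 8.9 t 9.35
panel top z 188.0 ymax 60.1 x@ends: [np.float64(0.1), np.float64(0.04), np.float64(-0.03), np.float64(0.12)]
panel end face y 60.0 x by z [(-1, np.float64(-12.7)), (89, np.float64(-0.3)), (104, np.float64(0.1)), (119, np.float64(0.1)), (134, np.float64(0.2)), (149, np.float64(-0.0)), (164, np.float64(-0.1))]
lip +y: x [-17.9  17.7] y min 54.1 z 101.2 2865
[-0.02  0.39  0.03]
```

View pics/w11.png

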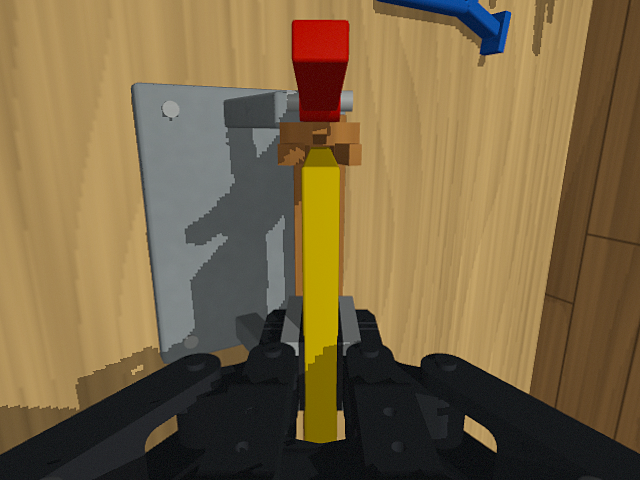

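```bash
python3 -m handwheel '[{"delta_pos":[0,0.7,0],"twist":[0,0,0],"jaw":0},{"delta_pos":[0,1.4,0],"twist":[0,0,0],"jaw":0},{"delta_pos":[0,2.1,0],"twist":[0,0,0],"jaw":0},{"delta_pos":[0,2.8,0],"twist":[0,0,0],"jaw":0},{"delta_pos":[0,3.5,0],"twist":[0,0,0],"jaw":0},{"delta_pos":[0,4.2,0],"twist":[0,0,0],"jaw":0},{"delta_pos":[0,4.9,0],"twist":[0,0,0],"jaw":0},{"delta_pos":[0,5.6,0],"twist":[0,0,0],"jaw":0},{"delta_pos":[0,6.3,0],"twist":[0,0,0],"jaw":0},{"delta_pos":[0,6.6,0],"twist":[0,0,0],"jaw":0}]' 60
python3 - <<'E'
from h import *
d,s,O,A=chk("w12"); rel(d,O,A)
print(s["wrist_torque"].round(2))
E
```

```text
time_s: 10.18
eef_pos: [583.2, -192.1, 120.6]
ee_rot: [0.683, -0.683, -0.186, -0.181]
force: [-0.1, -0.2, -1.0]
grip_width: 0.111
eef in holder [-0.4  1.6 89.3] rot err [] F [-0.5  0.5 -1.3] grip 9.4 t 10.3833
panel top z 121.8 ymax 60.1 x@ends: [np.float64(0.19), np.float64(0.4), np.float64(0.31), np.float64(-0.03)]
panel end face y 60.1 x by z [(-1, np.float64(-9.9)), (74, np.float64(-2.7)), (89, np.float64(0.0)), (104, np.float64(-0.0))]
lip +y: x [-18.1  17.6] y min 54.1 z 101.5 6751
[-0.02  0.44  0.02]
```

View pics/w12.png

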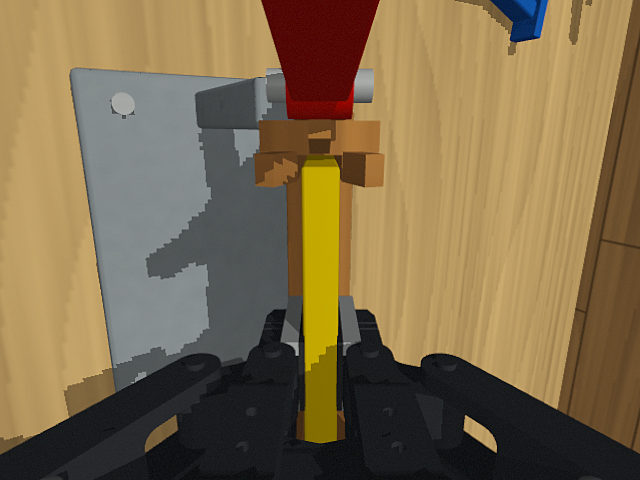

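```bash
python3 -m handwheel '[{"delta_pos":[0,0.2,0],"twist":[0,0,0],"jaw":0},{"delta_pos":[0,0.4,0],"twist":[0,0,0],"jaw":0},{"delta_pos":[0,0.6,0],"twist":[0,0,0],"jaw":0},{"delta_pos":[0,0.8,0],"twist":[0,0,0],"jaw":0},{"delta_pos":[0,0.9,0],"twist":[0,0,0],"jaw":0},{"delta_pos":[0,1.0,0],"twist":[0,0,0],"jaw":0},{"delta_pos":[0,1.1,0],"twist":[0,0,0],"jaw":0},{"delta_pos":[0,1.15,0],"twist":[0,0,0],"jaw":0},{"delta_pos":[0,1.2,0],"twist":[0,0,0],"jaw":0},{"delta_pos":[0,1.2,0],"twist":[0,0,0],"jaw":0}]' 60
python3 - <<'E'
from h import *
d,s,O,A=chk("w13"); rel(d,O,A)
print((s["force"]@A).round(1))
E
```

```text
time_s: 11.22
eef_pos: [589.1, -192.3, 111.5]
ee_rot: [-0.683, 0.683, 0.187, 0.182]
force: [-1.4, 0.4, 1.0]
grip_width: 0.107
eef in holder [-0.4  1.6 77.3] rot err [] F [-2.4 -0.4  0.5] grip 9.1 t 11.4167
panel top z 110.1 ymax 60.0 x@ends: [np.float64(0.37), np.float64(0.3), np.float64(0.48), np.float64(0.14)]
panel end face y 60.0 x by z [(-1, np.float64(-9.2)), (59, np.float64(-6.5)), (74, np.float64(-2.9)), (89, np.float64(-0.0))]
lip +y: x [-18.2  17.6] y min 54.1 z 101.6 8189
[-1.9 -0.4  1.6]
```

```bash
python3 -m handwheel '[{"delta_pos":[0,0.03,0],"twist":[0,0,0],"jaw":0},{"delta_pos":[0,0.06,0],"twist":[0,0,0],"jaw":0},{"delta_pos":[0,0.09,0],"twist":[0,0,0],"jaw":0},{"delta_pos":[0,0.12,0],"twist":[0,0,0],"jaw":0},{"delta_pos":[0,0.15,0],"twist":[0,0,0],"jaw":0},{"delta_pos":[0,0.15,0],"twist":[0,0,0],"jaw":0},{"delta_pos":[0,0.15,0],"twist":[0,0,0],"jaw":0},{"delta_pos":[0,0.15,0],"twist":[0,0,0],"jaw":0},{"delta_pos":[0,0.15,0],"twist":[0,0,0],"jaw":0},{"delta_pos":[0,0.15,0],"twist":[0,0,0],"jaw":0}]' 60
python3 - <<'E'
from h import *
d,s,O,A=chk("w14"); rel(d,O,A)
print((s["force"]@A).round(1))
E
```

```text
time_s: 12.25
eef_pos: [589.5, -192.3, 111.7]
ee_rot: [-0.682, 0.683, 0.187, 0.182]
force: [-19.2, 2.1, 20.4]
grip_width: 0.107
eef in holder [ 0.1  1.6 77.2] rot err [] F [-19.5   2.6  19.9] grip 9.4 t 12.45
panel top z 110.1 ymax 60.0 x@ends: [np.float64(0.81), np.float64(0.71), np.float64(0.86), np.float64(0.51)]
panel end face y 60.0 x by z [(-1, np.float64(-8.6)), (59, np.float64(-6.0)), (74, np.float64(-2.2)), (89, np.float64(0.8))]
lip +y: x [-18.1  17.6] y min 54.1 z 101.7 8174
[-6.9  2.7 27. ]
```

```bash
python3 -m handwheel '[{"delta_pos":[0,-0.1,0],"twist":[0,0,0],"jaw":0},{"delta_pos":[0,-0.15,0],"twist":[0,0,0],"jaw":0.1},{"delta_pos":[0,-0.15,0],"twist":[0,0,0],"jaw":0.3},{"delta_pos":[0,-0.15,0],"twist":[0,0,0],"jaw":0.5},{"delta_pos":[0,-0.15,0],"twist":[0,0,0],"jaw":0.5},{"delta_pos":[0,-0.15,0],"twist":[0,0,0],"jaw":0.5},{"delta_pos":[0,-0.15,0],"twist":[0,0,0],"jaw":0.5},{"delta_pos":[0,-0.15,0],"twist":[0,0,0],"jaw":0.5},{"delta_pos":[0,-0.15,0],"twist":[0,0,0],"jaw":0.5},{"delta_pos":[0,-0.15,0],"twist":[0,0,0],"jaw":0.5}]' 60
python3 - <<'E'
from h import *
d,s,O,A=chk("w15"); rel(d,O,A)
print((s["force"]@A).round(1))
E
```

```text
time_s: 13.28
eef_pos: [589.1, -192.2, 111.3]
ee_rot: [-0.683, 0.683, 0.187, 0.182]
force: [-0.8, 0.2, 0.1]
grip_width: 0.5
eef in holder [-0.4  1.6 77.2] rot err [] F [-0.4  0.4  0.2] grip 42.6 t 13.4833
panel top z 110.1 ymax 59.9 x@ends: [np.float64(-2.42), np.float64(-2.12), np.float64(-2.34), np.float64(-2.29)]
panel end face y 59.9 x by z [(-1, np.float64(-14.1)), (14, np.float64(-13.7)), (59, np.float64(-10.5)), (74, np.float64(-5.1)), (89, np.float64(-1.5))]
lip +y: x [-18.1  17.6] y min 54.1 z 102.0 8058
[-0.2  0.4  0.4]
```

View pics/w15.png

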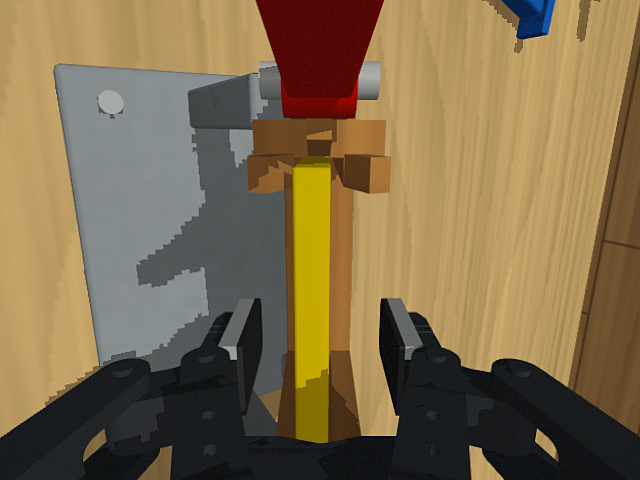

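```bash
python3 -m handwheel '[{"delta_pos":[0.2,-1,0],"twist":[0,0,0],"jaw":0.5},{"delta_pos":[0.2,-4,0],"twist":[0,0,0],"jaw":0.5},{"delta_pos":[0,-8,0],"twist":[0,0,0],"jaw":0.5},{"delta_pos":[0,-12,0],"twist":[0,0,0],"jaw":0.5},{"delta_pos":[0,-15.3,0],"twist":[0,0,0],"jaw":0.5},{"delta_pos":[0,-15.3,0],"twist":[0,0,0],"jaw":0},{"delta_pos":[0,-15.3,3],"twist":[0,0,0],"jaw":0},{"delta_pos":[0,-15.3,7],"twist":[0,0,0],"jaw":0},{"delta_pos":[0,-15.3,11.3],"twist":[0,0,0],"jaw":0},{"delta_pos":[0,-15.3,11.3],"twist":[0,0,0],"jaw":0}]' 40
python3 - <<'E'
from h import *
d,s,O,A=chk("w16")
delta(O+A@[0,115,162],frame(A[:,0],-A[:,2]))
C=cloud(d);P=(C-O)@A
q=P[(cv2.inRange(hsv(d),(0,180,60),(5,255,255))>0)&(np.abs(P[...,0])<30)]; print("red",np.percentile(q,[1,50,99],axis=0).round(1).tolist())
show("sc16","scene",(100,50,250,270),2.2)
E
```

```text
time_s: 14.32
eef_pos: [510.4, -73.8, 243.5]
ee_rot: [0.684, -0.682, -0.188, -0.18]
force: [1.0, -1.0, 0.3]
grip_width: 0.001
eef in holder [ -1.2 113.9 230.3] rot err [] F [-0.5 -0.2  0.6] grip 0.3 t 14.5167
t 14.52 joints [-0.509  0.034  1.894  0.359  0.776 -0.717] dpos cm [0.097, 6.831, 0.111] twist [0.0008, 0.0037, 0.0035] n rows 1.6
red [[-8.1, 82.5, 118.5], [-0.6, 86.9, 125.9], [7.1, 88.8, 144.4]]
```

View pics/sc16.png

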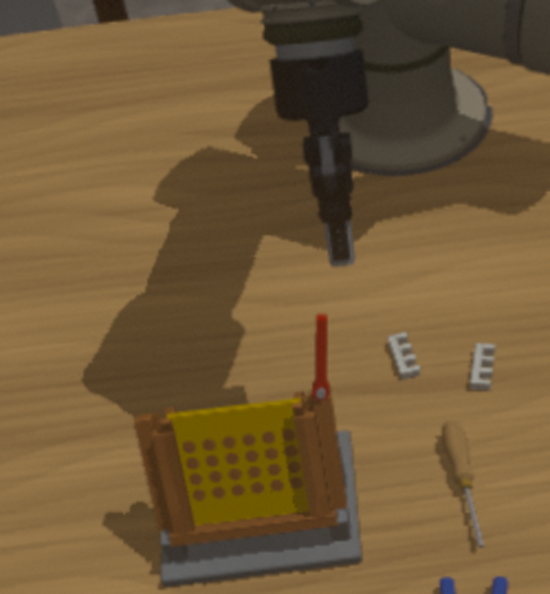

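View pics/w16.png

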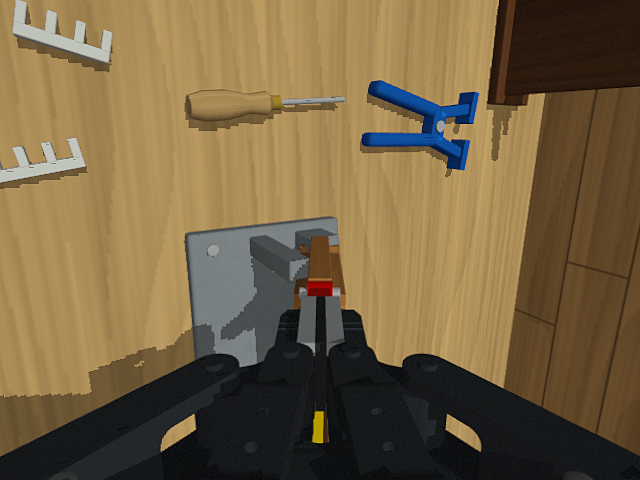

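```bash
python3 -m handwheel '[{"delta_pos":[0.1,3,0],"twist":[0,0,0],"jaw":0},{"delta_pos":[0.1,6,0],"twist":[0,0,0],"jaw":0},{"delta_pos":[0.1,6.8,0],"twist":[0,0,0],"jaw":0},{"delta_pos":[0.1,6.8,0],"twist":[0,0,0],"jaw":0},{"delta_pos":[0.1,6.8,-0.7],"twist":[0,0,0],"jaw":0},{"delta_pos":[0.1,6.8,-1.2],"twist":[0,0,0],"jaw":0},{"delta_pos":[0.1,6.75,-1.9],"twist":[0,0,0],"jaw":0},{"delta_pos":[0.1,6.7,-2.6],"twist":[0,0,0],"jaw":0},{"delta_pos":[0.1,6.8,-3.2],"twist":[0,0,0],"jaw":0},{"delta_pos":[0.1,7,-3.9],"twist":[0,0,0],"jaw":0}]' 40
python3 - <<'E'
from h import *
d,s,O,A=chk("w17")
print((s["force"]@A).round(1))
show("sc17","scene",(100,50,250,270),2.2)
E
```

```text
time_s: 15.4
eef_pos: [547.8, -119.3, 184.1]
ee_rot: [-0.682, 0.683, 0.187, 0.182]
force: [-0.2, 1.0, 1.2]
grip_width: 0.001
eef in holder [-1.000e-01  7.540e+01  1.601e+02] rot err [] F [-0.2  0.3  0.6] grip -0.4 t 15.6
[0.1 0.3 0.6]
```

View pics/sc17.png

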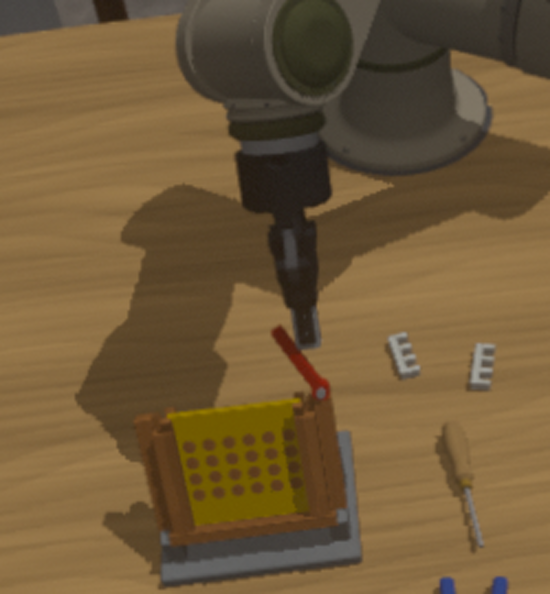

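```bash
python3 -m handwheel '[{"delta_pos":[0,0.3,-0.6],"twist":[0,0,0],"jaw":0},{"delta_pos":[0,0.63,-1.2],"twist":[0,0,0],"jaw":0},{"delta_pos":[0,1.1,-1.7],"twist":[0,0,0],"jaw":0},{"delta_pos":[0,1.6,-2.15],"twist":[0,0,0],"jaw":0},{"delta_pos":[0,2.1,-2.45],"twist":[0,0,0],"jaw":0},{"delta_pos":[0,2.6,-2.7],"twist":[0,0,0],"jaw":0},{"delta_pos":[0,3.1,-2.85],"twist":[0,0,0],"jaw":0},{"delta_pos":[0,3.5,-2.95],"twist":[0,0,0],"jaw":0},{"delta_pos":[0,3.7,-2.95],"twist":[0,0,0],"jaw":0},{"delta_pos":[0,3.75,-2.95],"twist":[0,0,0],"jaw":0}]' 40
python3 - <<'E'
from h import *
d,s,O,A=chk("w18")
print((s["force"]@A).round(1))
show("sc18","scene",(100,50,250,270),2.2)
E
```

```text
time_s: 16.48
eef_pos: [566.5, -148.1, 151.8]
ee_rot: [-0.682, 0.683, 0.187, 0.181]
force: [-19.3, -2.2, 19.4]
grip_width: 0.003
eef in holder [  0.4  45.8 123.6] rot err [] F [-15.8  -1.4  12.7] grip 0.2 t 16.6833
[-7.4 -1.3 18.9]
```

View pics/sc18.png

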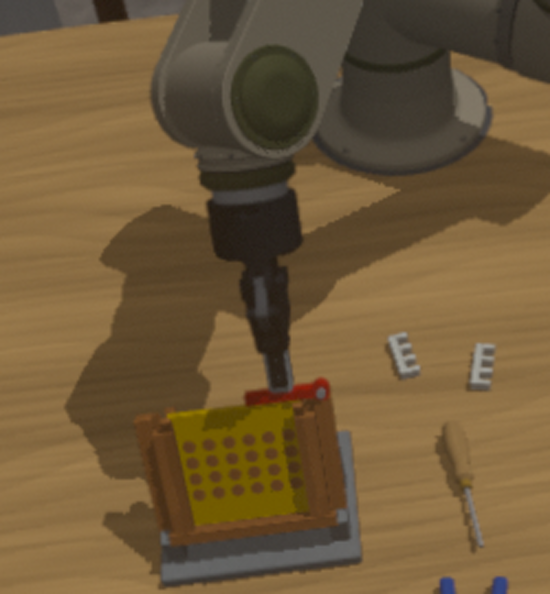

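View pics/w18.png

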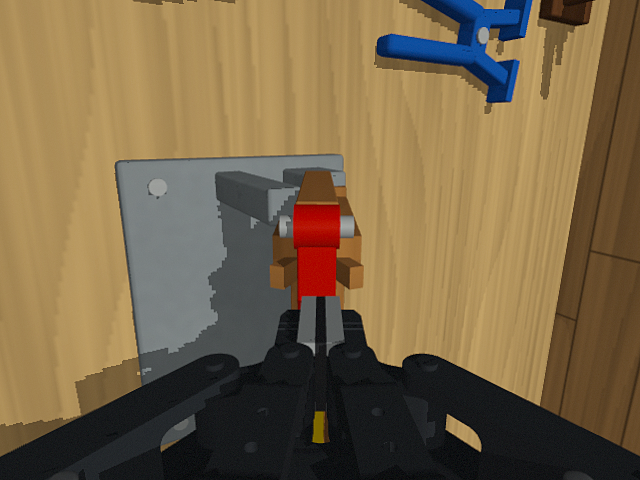

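```bash
python3 -m handwheel '[{"delta_pos":[0,-0.3,0],"twist":[0,0,0],"jaw":0},{"delta_pos":[0,-2,0],"twist":[0,0,0],"jaw":0},{"delta_pos":[0,-5,0],"twist":[0,0,0],"jaw":0},{"delta_pos":[0,-9,0],"twist":[0,0,0],"jaw":0},{"delta_pos":[0,-13,-2],"twist":[0,0,0],"jaw":0.5},{"delta_pos":[0,-16,-4],"twist":[0,0,0],"jaw":1},{"delta_pos":[0,-17,-5],"twist":[0,0,0],"jaw":1},{"delta_pos":[0,-17,-5],"twist":[0,0,0],"jaw":1},{"delta_pos":[0,-17,-5],"twist":[0,0,0],"jaw":1},{"delta_pos":[0,-17,-5],"twist":[0,0,0],"jaw":1}]' 40
python3 - <<'E'
from h import *
d,s,O,A=chk("w19")
C=cloud(d);P=(C-O)@A;H=hsv(d)
q=P[(cv2.inRange(H,(0,180,60),(5,255,255))>0)&(np.abs(P[...,0])<30)]
t=q[(q[:,1]<68)]; print("keeper y",q[:,1].min().round(1),q[:,1].max().round(1),"top z vs y fit",np.polyfit(t[:,1],t[:,2],1).round(4),"z at y=40",np.polyval(np.polyfit(t[:,1],t[:,2],1),40).round(1))
m=cv2.inRange(H,(22,150,60),(35,255,255))>0
T=P[m&(np.abs(P[...,0])<12)&(P[...,2]>100)]; print("panel top z",np.median(T[:,2]).round(2),"y",T[:,1].min().round(1),T[:,1].max().round(1),"slope",np.polyfit(T[:,1],T[:,2],1)[0].round(4))
show("sd19","side",(280,100,200,180),3)
E
```

```text
time_s: 17.57
eef_pos: [481.6, -197.1, 296.7]
ee_rot: [0.683, -0.682, -0.186, -0.181]
force: [0.5, -0.7, 0.5]
grip_width: 0.846
eef in holder [ -0.4  -3.  291.8] rot err [] F [-0.1 -0.8  0.8] grip 85.0 t 17.7667
keeper y 11.8 86.8 top z vs y fit [-1.00000e-04  1.22939e+02] z at y=40 122.9
panel top z 110.07 y -63.9 9.2 slope 0.0113
```

View pics/w19.png

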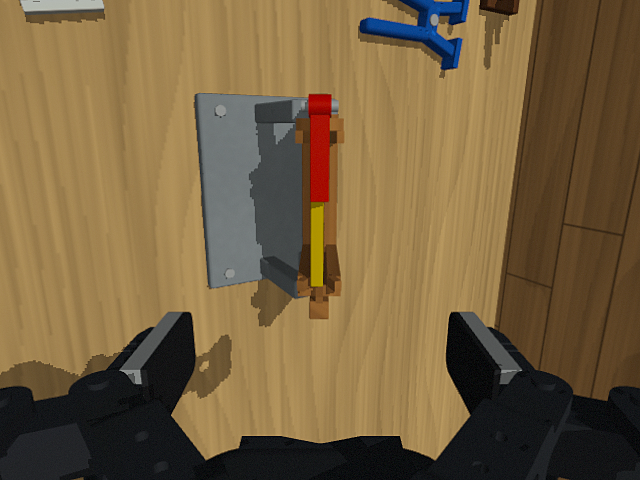

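View pics/sd19.png

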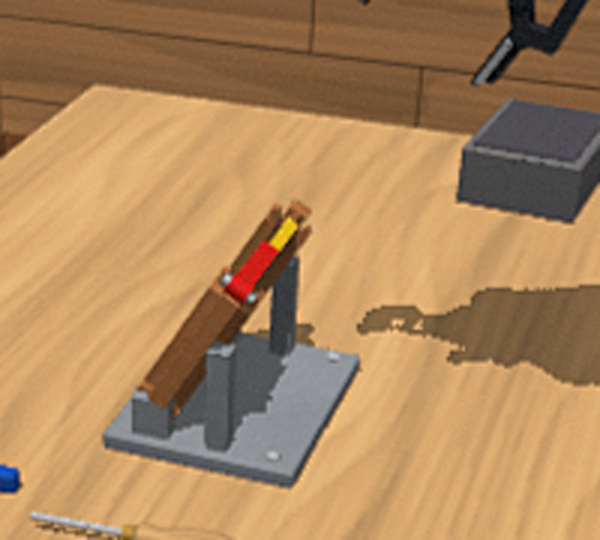

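```bash
python3 - <<'E'
from rig import ctrl
print(ctrl.finish_job())
E
```

```text
the job is handed in; nothing more can be done
None
```

The yellow panel is fully home in the mini frame and the red keeper is shut flat across its top edge. I handed the job in at about 18 s, with the jaws open and the gripper well clear.

**How it went:** I lifted the panel out of the stand and slid it down the grooves while still gripping it. I let go only after it seated, confirmed by about 27 N of push-back from the bottom bar. I then swung the keeper over and down onto its stop with the closed fingers, pressing with about 20–27 N.

**Last checks:**

| Check | Measured | Expected |
|---|---|---|
| Panel top edge, height in holder | 110.1 mm | 110 mm |
| Keeper top face, height in holder | 122.9 mm | 123 mm |
| Keeper slope along its length | about 0 | 0 |

**Did not fully agree:**
- **Panel lean:** when released, the panel's top moved about 2–3 mm toward the robot within the groove play. Its height did not change.
- **Panel slope:** the final picture gave a slope of 0.011 along the panel's top edge. The fit included some stray readings past the panel's end, so I put it down to those and did not measure it again.

I never touched the awl, spacers, blue grip or purple look-alike. I did not measure their positions again at the end.

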